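# Dip the tank and present the gauge rod

## Robot

A 6-joint arm with a two-finger parallel gripper is mounted at the origin on the work surface. World frame = base frame: x ahead of the robot, y to its left, z up, the work surface at z = 0. Lengths are in m, angles in rad, forces in N, time in s.
With the tool pointing down it reaches from about 0.425 to 0.95 m from the base axis. Payload 3.5 kg.
Tool frame: the origin (TCP) lies at the centre of the arm's flange, where the gripper is bolted on; the fingertips stand 173 mm ahead of it and the grasp point (between the pads) lies 155 mm ahead of it (robot.tcp_to_tips is the x of the fingertips in the tool frame, in m); x points along the fingers, y is the direction in which the jaws open and shut, and the axes are right-handed (so a half turn about x gives the same grasp; the last joint's range is limited). The gripper opens to 85 mm and grips with 20 to 120 N. Pads are 22 mm wide; open, the fingers measure 114 mm over their backs; the gripper's body (76 mm by 85 mm) begins 54 mm behind the grasp point. The pads swing forward as they close: fully open they stand 13 mm farther back than shut.
Start: joints at [-1.412, 0.286, 1.577, -0, 1.279, -0.15], TCP at [0.205, -0.643, 0.405] pointing down, gripper open.
Joint ranges: [-2.77, 2.77], [-0.9, 2.22], [0.21, 2.48], [-1.53, 4.67], [0.24, 2.81], [-2.84, 2.84]. Speed limits (rad/s): [2.79, 2.79, 3.14, 3.14, 3.14, 3.14].

## Interface

Orientations are given as [roll, pitch, yaw] about the fixed x, y, z axes, in that order (R = Rz(yaw) Ry(pitch) Rx(roll)).
In Python, from station import robot gives the robot as it stands.
- The arm moves only by the tool jog_arm, never from a script. Its argument "increments" is a list of rows, each a list of 3 entries, a list of its own where there are three numbers: the shift along the tool's x, y, z in mm, then the turn about the tool's x in rad, then the gripper's target within -1 to 1 (shut at 1, half-way at 0, fully open at -1). A call has 1 to 10 rows; each row is the pose to reach, as a shift and turn from the pose commanded when the call began, along the tool's axes at that moment; what a row does not reach only later rows make up. A row lasts 1/12 s, in which the tool goes at most 41.7 mm and 7.16 degrees, less where a joint would pass 70% of its speed; a pose out of reach is approached as far as the arm can. A call with a gripper value outside its range is refused whole. The fingers move at their own pace and stop on an object; "squeeze" is the grip in N (left out, the last holds). Time passes only in rows, so rows that repeat a pose let the fingers close. It gives the time, the measured TCP pose, the force and the opening at its end, in the units of the state.
- robot.get_obs(): the state, without advancing time (a new reading comes with each control period).
- robot.capture(name): name is "scene" or "top"; returns (picture, depth): 400x640x3 uint8, red, green, blue; 400x640 float32, m along the optical axis (not along the pixel's ray), 0 where there is no reading.
- robot.camera_info(name): a dict with "fx", "fy", "cx", "cy" (pixels), "cam_to_world" (4x4, takes a point from camera to world coordinates). Camera axes: x right, y down, z forward; pixel columns grow to the right and rows downward; lengths in m; the calibration is good to about 2 mm. A picture is of the moment at which its call begins. camera_info takes no time and is no camera call.
- robot.job_done(): hands the job in, once; it reports no verdict.
The state is a dict: "time_s": time; "joints": joint angles; "joint_vel": joint speeds; "tau": joint torques, N m; "eef_pos": TCP position; "tool_rot": TCP orientation; "ft_force": force on the tool from outside, world axes, zero at the start; "torque": the same for the moment, N m; "gripper_width": finger opening in m.
Only numpy, scipy, OpenCV 4.12 (cv2) and the standard library are available. Lean on these libraries where they do the work, as an engineer would, in place of code of your own. Each camera call takes 0.05 s, during which the arm holds its last target. There are 200 camera calls.

## Task

Take the gauge rod with the red handle from its white stand, push it tip first into the sloping dip tube of the tank until its brass collar stops fully against the tube's mouth, hold it there for a second, then draw it right out. Finish while still holding the rod in the gripper, level and still, with its tip over the middle of the white reading tile and about 10 cm above the table, the rod touching nothing but the gripper. Leave the bottles, jar, cup and carton where they are.

Things in the scene. Friction and masses are not known exactly. Their poses are not given: they have to be found in the camera images.
- rod: loose gauge rod, 120 g. Origin: centre of the collar's front face. x axis runs along the rod, tip to handle: steel shaft 10 mm thick with black marks, x=-95 (rounded tip) to 0 mm; brass collar 39 mm across, x=0 to 8; red square handle 16 x 16 mm, x=8 to 108, sides square to y and z. At the start it lies level in the stand, z axis up, axis 70 mm above the table, tip roughly towards the robot
- rod_tip (a point): the rounded end of the gauge rod's shaft, on its axis (95 mm from the collar's front face)
- stand: fixed white rest, base 225 x 60 x 10 mm. Origin on the table under the rod's collar face; x axis along the rod as it lies. Two posts 12 mm thick, 34 mm wide with open-topped notches: under the shaft at x=-60 mm (top 77 mm high) and under the handle's end at x=93 mm (top 74 mm high). Between them the handle is free from x=8 to 87 mm; the rod lifts straight up
- tank: fixed closed aluminium tank, 140 mm across, 172 mm tall with its lid knob. Origin on the table under the centre of its dip tube's mouth; the tank's upright axis stands at x=-155 mm in this frame, the mouth at x=0, height 140 mm
- tube: dark steel dip tube fixed to the tank, 105 mm long. Origin: centre of the mouth's rim. z axis points out of the mouth along the tube, 40 degrees above level, roughly away from the robot. Bore 17 mm, flaring over the last 16 mm to 31 mm inside, 41 mm outside. The rod goes in along -z until the collar's face rests on the rim: rod origin at this origin, rod x along this z
- tile: fixed white reading tile 100 x 100 mm in a dark 110 mm frame, on the table. Origin on the table under its centre; its face is 10 mm above the table
- bottle_a: bystander: amber glass dropper bottle, 33 mm across, 95 mm tall. Origin: centre of its underside
- bottle_b: bystander: amber glass dropper bottle, 33 mm across, 95 mm tall. Origin: centre of its underside
- bottle_c: bystander: amber glass dropper bottle, 33 mm across, 95 mm tall. Origin: centre of its underside
- jar: bystander: closed jar of orange powder with white lid, 60 mm across, 75 mm tall. Origin: centre of its underside
- cup: bystander: open metal cup, 76 mm across, 80 mm tall. Origin: centre of its underside
- carton: bystander: small cardboard box 70 x 50 x 60 mm. Origin: centre of its underside

How it is judged:
By the outcome, as a careful person would: the job done as asked, in the order asked, and still so for the second after the job is handed in, while the arm keeps its last pose, push and grip.
It also fails if it takes over 64 s, if anything falls off the work surface, if the arm or the gripper's body presses on something with over 40 N, if the wrist force passes 120 N, or if a joint passes its speed limit or range.

## Working session

There is one attempt and no reset: what is moved stays moved. The work goes in short steps, Python scripts to look and compute and a tool call to move; the robot and the scene stay as the last step left them, time stands still between calls to the robot, and variables do not carry over. Pictures are saved under pics/ and viewed, about 8 in all and at most 12, crops included, and the job is handed in when it is done.

Besides the shell and the picture viewer there is one more tool, called after "Request:" as name(argument=value, ...) on one line, values as JSON. jog_arm: Moves the arm, as the interface text tells. Its arguments: {"type":"object","properties":{"increments":{"type":"array"},"squeeze":{"type":"number"}},"required":["increments"]}

```bash
ls; mkdir -p pics; cat > h.py <<'E'
import numpy as np, cv2
from station import robot
def cap(n):
    im,d=robot.capture(n); c=robot.camera_info(n)
    v,u=np.mgrid[:400,:640]
    P=np.stack([(u-c['cx'])/c['fx']*d,(v-c['cy'])/c['fy']*d,d],-1)
    T=np.array(c['cam_to_world']); W=P@T[:3,:3].T+T[:3,3]; W[d==0]=np.nan
    return im,d,W
E
python3 - <<'E'
from h import *
for n in('scene','top'):
    im,d,W=cap(n); cv2.imwrite(f'pics/{n}0.png',im[:,:,::-1]); np.savez(f'{n}0.npz',im=im,W=W,d=d)
    c=robot.camera_info(n);print(n,c['fx'],np.round(c['cam_to_world'],3).tolist())
print(robot.get_obs())
E
```

```text
pics
scene 427.27971153079534 [[-0.236, 0.651, -0.721, 1.488], [0.972, 0.144, -0.187, 0.239], [-0.018, -0.745, -0.667, 0.94], [0.0, 0.0, 0.0, 1.0]]
top 389.83825521937064 [[-0.007, -0.992, 0.123, 0.395], [-1.0, 0.009, 0.015, 0.01], [-0.016, -0.123, -0.992, 1.465], [0.0, 0.0, 0.0, 1.0]]
{'time_s': 0.1, 'joints': array([-1.41200694e+00,  2.87086717e-01,  1.57804948e+00, -7.29321712e-06,
        1.27861214e+00, -1.49977280e-01]), 'joint_vel': array([ 0.00146072, -0.00354722, -0.00321484, -0.00016733,  0.00048087,
        0.00160762]), 'tau': array([ 6.25141984e-04, -4.07295692e+01, -2.93700439e+01, -1.38478304e-04,
        3.43169588e-03, -4.68682629e-06]), 'eef_pos': array([ 0.20512636, -0.64283074,  0.40346846]), 'tool_rot': array([-1.71753586,  1.56864063,  1.73282557]), 'ft_force': array([-0.5511163 ,  0.7855078 ,  0.33552493]), 'torque': array([0.01004748, 0.03503256, 0.00173077]), 'gripper_width': 0.0852341200705577}
```

View pics/scene0.png

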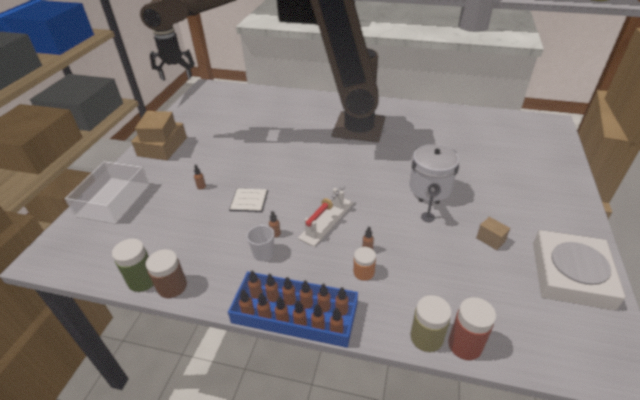

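View pics/top0.png

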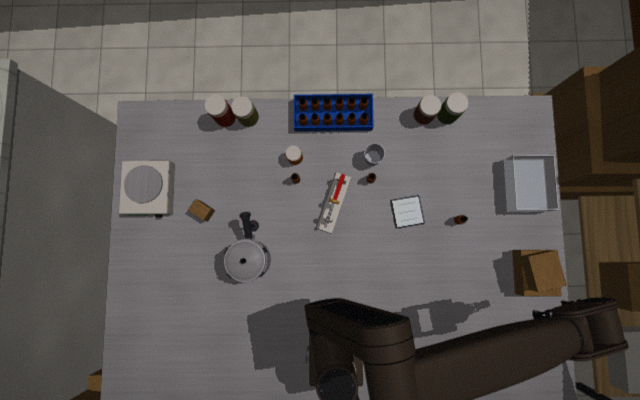

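Top view: rod/stand at about (335,203), tank at (245,260) with its tube mouth at (247,215), tile at (407,211). In the scene view the mouth is at (433,188) and the rod at (320,213). The tool can only translate and yaw, so the 40° tilt has to come from pivoting the rod in the grip. Next I measure.

```bash
cat > m.py <<'E'
from h import *
S=np.load('scene0.npz');T=np.load('top0.npz')
def crop(z,u0,v0,w,h,s): return cv2.resize(z['im'][v0:v0+h,u0:u0+w,::-1],None,fx=s,fy=s,interpolation=cv2.INTER_CUBIC)
a=crop(S,385,130,100,100,4);b=crop(S,290,170,100,75,4)
c=crop(T,205,195,100,100,4);d=crop(T,305,160,100,75,4)
out=np.zeros((600,800,3),np.uint8)
out[:300,:400]=a[100:400][:300];out[:300,400:]=b;out[300:,:400]=c[:300];out[300:,400:]=d
cv2.imwrite('pics/c.png',out)
for n,z in(('scene',S),('top',T)):
    hsv=cv2.cvtColor(z['im'],cv2.COLOR_RGB2HSV).astype(int);W=z['W']
    roi=np.zeros((400,640),bool)
    if n=='scene': roi[180:245,290:365]=1
    else: roi[165:240,310:360]=1
    red=roi&((hsv[...,0]<6)|(hsv[...,0]>173))&(hsv[...,1]>150)&(hsv[...,2]>70)
    P=W[red];P=P[(P[:,2]>.068)&(P[:,2]<.085)]
    m=P.mean(0);u,s,v=np.linalg.svd(P[:,:2]-m[:2],full_matrices=False);t=(P[:,:2]-m[:2])@v[0]
    print(n,'red',len(P),m,'dir',v[0],'ext',t.min(),t.max())
    # stand+rod points projected on the red axis
    d=v[0]*np.sign(v[0][0]);nn=np.array([-d[1],d[0]])
    Q=W.reshape(-1,3);Q=Q[(Q[:,2]>.006)&(Q[:,2]<.12)]
    al=(Q[:,:2]-m[:2])@d;la=(Q[:,:2]-m[:2])@nn
    for k in np.arange(-.2,.1,.01):
        g=(al>=k)&(al<k+.01)&(abs(la)<.04)
        if g.sum()>2: print(round(k,3),g.sum(),'zmax %.3f lat %.3f..%.3f'%(Q[g,2].max(),la[g].min(),la[g].max()),end=' | ')
    print()
    # tile
    wh=(W[...,2]<.02)&(W[...,2]>.002)&(hsv[...,2]>150)&(hsv[...,1]<40)
    lab,k=cv2.connectedComponents(wh.astype(np.uint8))[::-1] if 0 else cv2.connectedComponents(wh.astype(np.uint8))[::-1]
    l=k if 0 else None
    u,v_=((248,200) if n=='scene' else (407,211))
    box=W[v_-22:v_+22,u-26:u+26].reshape(-1,3);hb=hsv[v_-22:v_+22,u-26:u+26].reshape(-1,3)
    g=(hb[:,2]>np.percentile(hb[:,2],40))&(box[:,2]>.004)&(box[:,2]<.02)
    print('tile',g.sum(),cv2.minAreaRect((box[box[:,2]>.005][:,:2]*1000).astype(np.float32)),box[g].mean(0))
    # tank
    Q=W.reshape(-1,3)
    c0=np.array(W[260,245,:2] if n=='top' else [0,0]); 
    if n=='top': tc=c0
    near=np.hypot(*(Q[:,:2]-tc).T)<.3
    Q=Q[near]
    for lo,hi in((.10,.12),(.12,.13),(.13,.14),(.14,.15),(.15,.16),(.16,.19)):
        g=Q[(Q[:,2]>lo)&(Q[:,2]<hi)]
        if len(g)>4: print('tank',lo,len(g),g.min(0)[:2],g.max(0)[:2],'circ',cv2.minEnclosingCircle((g[:,:2]*1000).astype(np.float32)))
E
python3 m.py
```

```text
m.py:16: RuntimeWarning: Mean of empty slice.
  m=P.mean(0);u,s,v=np.linalg.svd(P[:,:2]-m[:2],full_matrices=False);t=(P[:,:2]-m[:2])@v[0]
  ret = um.true_divide(
Traceback (most recent call last):
  File "m.py", line 16, in <module>
    m=P.mean(0);u,s,v=np.linalg.svd(P[:,:2]-m[:2],full_matrices=False);t=(P[:,:2]-m[:2])@v[0]
                                                                                         ~^^^
IndexError: index 0 is out of bounds for axis 0 with size 0
```

View pics/c.png

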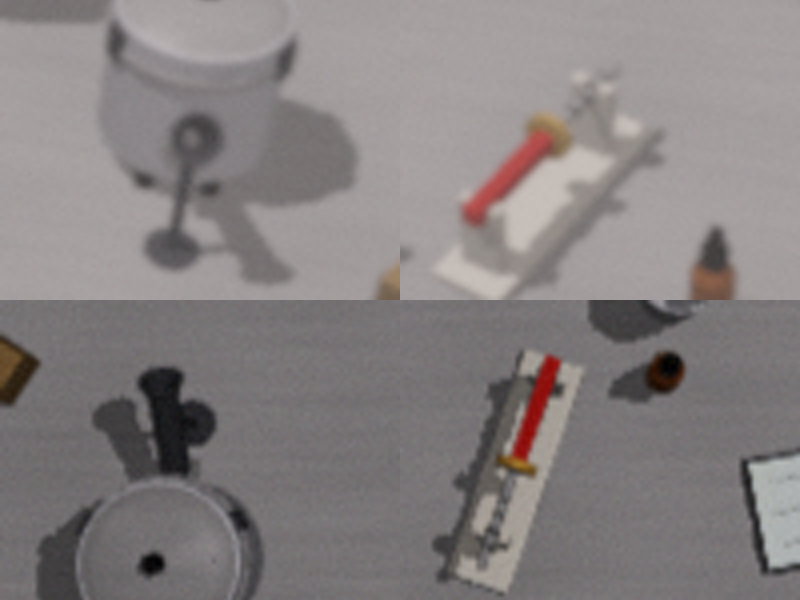

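The crops show the red handle with the brass collar and two posts. The tube mouth is a dark ring facing away from the robot, with a thin support foot under it. My colour thresholds were too tight, so I'm loosening them.

```bash
cat > m2.py <<'E'
from h import *
S=np.load('scene0.npz');T=np.load('top0.npz')
for n,z in(('scene',S),('top',T)):
    I=z['im'].astype(int);W=z['W']
    v,u=np.mgrid[:400,:640]
    roi=((u>290)&(u<365)&(v>180)&(v<245)) if n=='scene' else ((u>310)&(u<360)&(v>165)&(v<240))
    red=roi&(I[...,0]-I[...,1:].max(-1)>60)
    P=W[red];print(n,'red px',red.sum(),'z pct',np.nanpercentile(P[:,2],[0,10,50,90,100]),'nan',np.isnan(P).any(1).sum(),'table z',np.nanmedian(W[(v>230)&(v<240)&(u>290)&(u<320)][:,2]))
    # intersect pixel rays w/ plane z=0.078 (handle top), blur-robust
    c=robot.camera_info(n);M=np.array(c['cam_to_world'])
    def ray(uv,h):
        uv=np.atleast_2d(uv).astype(float)
        d=np.c_[(uv[:,0]-c['cx'])/c['fx'],(uv[:,1]-c['cy'])/c['fy'],np.ones(len(uv))]@M[:3,:3].T
        return M[:3,3]+d*((h-M[2,3])/d[:,2])[:,None]
    h=.078 if n=='top' else .074
    for nm,Q in(('depth',P[(P[:,2]>.05)&(P[:,2]<.1)]),('ray',ray(np.c_[u[red],v[red]],h))):
        if len(Q)<5: continue
        m=Q.mean(0);vv=np.linalg.svd(Q[:,:2]-m[:2],full_matrices=False)[2][0];vv=vv*np.sign(vv[0]);t=(Q[:,:2]-m[:2])@vv
        print(nm,len(Q),m,'dir',vv,'yaw',np.degrees(np.arctan2(vv[1],vv[0])),'ext',np.percentile(t,[0,3,97,100]))
    w0=((I.min(-1)>(150 if n=='top' else 170))&(roi|((abs(u-407)<22)&(abs(v-211)<22) if n=='top' else (abs(u-248)<26)&(abs(v-200)<16))))
    b=((abs(u-407)<24)&(abs(v-211)<22)) if n=='top' else ((abs(u-249)<24)&(abs(v-200)<16))
    g=b&(I.sum(-1)>np.percentile(I[b].sum(-1),55)-0)
    Q=ray(np.c_[u[b&(W[...,2]>.006)],v[b&(W[...,2]>.006)]],.01)
    print('tile',len(Q),cv2.minAreaRect((Q[:,:2]*1000).astype(np.float32)) if len(Q)>3 else 0)
    Q=W.reshape(-1,3);tc=np.array([.42,.23])if n=='scene' else W[260,245,:2];print('tc',W[260,245])
    tc=T['W'][260,245,:2]
    Q=Q[np.hypot(*(Q[:,:2]-tc).T)<.27]
    for lo,hi in((.09,.11),(.11,.12),(.12,.13),(.13,.14),(.14,.15),(.15,.16),(.16,.19)):
        g=Q[(Q[:,2]>lo)&(Q[:,2]<hi)]
        if len(g)>4: print('tank',lo,len(g),g.min(0)[:2],g.max(0)[:2])
    # tube points: beyond 80mm from tank centre
E
python3 m2.py; python3 - <<'E'
from h import *
T=np.load('top0.npz');np.set_printoptions(linewidth=250,precision=3,suppress=True)
W=T['W'];print((W[206:282:3,220:272:3,2]*1000).round())
print(W[240:282:20,225:270:10])
S=np.load('scene0.npz')['W'];print((S[172:205:2,418:450:2,2]*1000).round())
E
```

```text
scene red px 134 z pct [0.07137599 0.07476225 0.0782307  0.08101112 0.08359506] nan 0 table z 0.01032519675005189
depth 134 [ 0.61214923 -0.01709185  0.07809393] dir [ 0.94008594 -0.34093758] yaw -19.93400668664444 ext [-0.04953989 -0.04792762  0.04651046  0.04952983]
ray 134 [ 0.60797304 -0.01831016  0.074     ] dir [ 0.94304067 -0.33267746] yaw -19.431367406320447 ext [-0.05214005 -0.04836842  0.04736702  0.05222623]
tile 720 ((531.9292602539062, -265.8564147949219), (122.79192352294922, 172.13531494140625), 6.988536834716797)
tc [ 0.7687395  -0.19106999  0.0022104 ]
tank 0.09 200 [0.35820128 0.23233471] [0.48208683 0.36845322]
tank 0.11 92 [0.3794401  0.23157168] [0.46732554 0.37250079]
tank 0.12 174 [0.3365922  0.22825897] [0.5184591 0.373796 ]
tank 0.13 179 [0.29307093 0.2299467 ] [0.51971659 0.3734221 ]
tank 0.14 308 [0.27706021 0.23201848] [0.51047877 0.37132142]
tank 0.15 568 [0.29852742 0.23699325] [0.5019318  0.36333009]
tank 0.16 207 [0.21887791 0.05875874] [0.40348408 0.35009364]
top red px 112 z pct [-0.00584558  0.07433765  0.07711333  0.08055371  0.08553635] nan 0 tabl
[... 4427 characters left out ...]
135. 143. 149.  75.  72.  72.  64.]
 [ 55.  53.  58.  57.  76. 137. 129.  82.  85. 134. 137. 142.  66.  65.  56.  54.]
 [ 48.  46.  51.  54.  72. 137. 128. 126. 126. 131. 133.  59.  56.  54.  48.  43.]
 [ 39.  40.  45.  45.  65.  66. 130. 127. 128. 130. 132.  50.  46.  41.  44.  36.]
 [ 26.  32.  34.  32.  60.  60.  90.  90.  59.  45.  43.  41.  37.  36.  28.  -3.]
 [  3.  17.  26.  27.  29.  33.  84.  86.  31.  35.  33.  34.  30.  25.   4.   0.]
 [  2.  11.  11.   2.   2.  -0.  78.  79.  26.  25.  19.  -0.   0.   1.  -2.  -3.]
 [  0.   0.   5.   0.   0.  -1.  69.   2.   3.   6.   5.   2.   1.   0.   3.   3.]
 [  1.  -0.  -0.   3.   0.  56.  62.   3.   1.   1.   2.   4.  -3.  -0.  -1.   0.]]
```

```bash
cat > m3.py <<'E'
from h import *
from scipy.optimize import least_squares
np.set_printoptions(precision=4,suppress=True)
S=np.load('scene0.npz');T=np.load('top0.npz');v,u=np.mgrid[:400,:640]
for n,z in(('scene',S),('top',T)):
    I=z['im'].astype(int);W=z['W'];c=robot.camera_info(n);M=np.array(c['cam_to_world'])
    def ray(uv,h):
        d=np.c_[(uv[:,0]-c['cx'])/c['fx'],(uv[:,1]-c['cy'])/c['fy'],np.ones(len(uv))]@M[:3,:3].T
        return M[:3,3]+d*((h-M[2,3])/d[:,2])[:,None]
    b=((abs(u-407)<24)&(abs(v-211)<22)) if n=='top' else ((abs(u-249)<26)&(abs(v-200)<17))
    g=I[...,:].min(-1);bg=np.median(g[b]) ; lo=np.percentile(g[b],5);hi=np.percentile(g[b],97)
    tab=np.median(g[b&(W[...,2]<.003)])
    m=(b&(g>(hi+tab)/2)).astype(np.uint8);k,lab,st,ce=cv2.connectedComponentsWithStats(m);i=1+st[1:,4].argmax()
    Q=ray(np.c_[u[lab==i],v[lab==i]],.01)
    (cx,cy),wh,an=cv2.minAreaRect((Q[:,:2]*1000).astype(np.float32));print(n,'tile',lo,tab,hi,len(Q),(cx,cy),wh,an,'mean',Q.mean(0))
    Q=W.reshape(-1,3);t0=np.array([.353,.301])
    L=Q[(np.hypot(*(Q[:,:2]-t0).T)<.085)&(Q[:,2]>.138)&(Q[:,2]<.165)]
    r=np.hypot(*(L[:,:2]-t0).T);E=L[r>.055]
    print('lid minencl',cv2.minEnclosingCircle((L[:,:2]*1000).astype(np.float32)))
    B=Q[(np.hypot(*(Q[:,:2]-t0).T)<.085)&(Q[:,2]>.05)&(Q[:,2]<.115)]
    f=least_squares(lambda p:np.hypot(*(B[:,:2]-p[:2]).T)-.07,t0,loss='soft_l1',f_scale=.003);print('body circ',len(B),f.x)
    d=np.hypot(*(Q[:,:2]-t0).T)
    U=Q[(d>.09)&(d<.2)&(Q[:,2]>.075)&(Q[:,2]<.165)&(abs(np.arctan2(Q[:,1]-t0[1],Q[:,0]-t0[0]))<.35)]
    C=least_squares(lambda p:(U[:,1]-p[0]-p[1]*(U[:,0]-.5)),[.3,0],loss='soft_l1',f_scale=.005).x
    print('tube pts',len(U),'line y@.5,slope',C,'ymin/max',U[:,1].min(),U[:,1].max())
    R=U[(d[np.isin(d,d)][:1]>0).repeat(len(U))]
    # front rim points: plane through mouth
    a=np.deg2rad(40)
    for yaw in(0,):
        pass
    h=(U[:,0]-t0[0])*np.cos(-.05)+(U[:,1]-t0[1])*np.sin(-.05)
    s=h*np.cos(a)+U[:,2]*np.sin(a)   # coordinate along tube
    top=s>np.percentile(s,97)-.008
    print('rim pts',top.sum(),U[top].mean(0),'s95',np.percentile(s,[90,97,99]),'y',np.percentile(U[top,1],[2,98]),'z',np.percentile(U[top,2],[2,98]),'x',np.percentile(U[top,0],[2,98]))
    np.save(f'tube_{n}.npy',U)
E
python3 m3.py
```

```text
scene tile 118.0 158.0 193.0 573 (522.3497314453125, -276.42315673828125) (99.34180450439453, 95.69685363769531) 9.110130310058594 mean [ 0.5235 -0.2758  0.01  ]
lid minencl ((349.80120849609375, 300.1878662109375), 77.5886459350586)
body circ 558 [0.3509 0.3015]
tube pts 154 line y@.5,slope [ 0.3051 -0.0226] ymin/max 0.28579664484740447 0.3235332449682235
rim pts 70 [0.5057 0.3037 0.1413] s95 [0.2092 0.2117 0.2136] y [0.2864 0.3225] z [0.1264 0.1561] x [0.4946 0.5191]
top tile 74.0 115.0 175.0 669 (523.4678344726562, -274.7837829589844) (95.8169937133789, 97.24840545654297) 9.101680755615234 mean [ 0.5234 -0.2749  0.01  ]
lid minencl ((349.1954345703125, 303.42633056640625), 75.81404113769531)
body circ 94 [0.3592 0.3035]
tube pts 188 line y@.5,slope [0.3056 0.0889] ymin/max 0.2867232790816223 0.3242687752947938
rim pts 57 [0.5033 0.3061 0.1373] s95 [0.2045 0.2063 0.2068] y [0.2883 0.3231] z [0.1226 0.1559] x [0.4895 0.5158]
```

```bash
cat >> h.py <<'E'
from scipy.spatial.transform import Rotation as Ro
def pose():
    o=robot.get_obs();return o,np.array(o['eef_pos']),Ro.from_euler('xyz',o['tool_rot']).as_matrix()
def to(p,yaw=None):
    """mm shift in tool axes to bring the grasp point to world p(m), and turn about tool x so that tool z heads along +-yaw"""
    o,t,R=pose();g=t+R[:,0]*.155
    zy=np.degrees(np.arctan2(R[1,2],R[0,2]))
    print('t',round(o['time_s'],2),'grasp',g.round(4),'z-heading',round(zy,2),'F',np.round(o['ft_force'],1),'w',round(o['gripper_width'],4))
    print('shift mm',(R.T@(np.array(p)-g)*1000).round(1))
    if yaw is not None:
        # turn +a about tool x(down) lowers world yaw by a
        print('turn rad (z along yaw / yaw+180):',[round(-np.radians((yaw+k-zy+180)%360-180),3) for k in(0,180)])
E
python3 -c "
from h import *
o,t,R=pose();print(R.round(3));to([.6015,-.0154,.120],-19.3)"
```

```text
[[-0.     0.304 -0.953]
 [ 0.002 -0.953 -0.304]
 [-1.    -0.002 -0.   ]]
t 0.1 grasp [ 0.2051 -0.6425  0.2485] z-heading -162.31 F [-0.6  0.8  0.3] w 0.0852
shift mm [ 129.7 -476.7 -568.2]
turn rad (z along yaw / yaw+180): [np.float64(-2.496), np.float64(0.646)]
```

Request:
jog_arm(increments=[[[0,-477,-568],0.646,-0.3],[[0,-477,-568],0.646,-0.3],[[0,-477,-568],0.646,-0.3],[[0,-477,-568],0.646,-0.3],[[0,-477,-568],0.646,-0.3],[[0,-477,-568],0.646,-0.3],[[0,-477,-568],0.646,-0.3],[[0,-477,-568],0.646,-0.3],[[0,-477,-568],0.646,-0.3],[[0,-477,-568],0.646,-0.3]], squeeze=40)

```text
time_s: 0.93
eef_pos: [0.428, -0.2891, 0.4043]
tool_rot: [-0.603, 1.57, 2.201]
ft_force: [1.0, -0.1, 0.6]
gripper_width: 0.0554
```

```bash
python3 -c "
from h import *
to([.6015,-.0154,.120],-19.3)"
```

```text
t 0.93 grasp [ 0.4279 -0.289   0.2493] z-heading 160.66 F [ 1.  -0.1  0.6] w 0.0554
shift mm [ 129.4 -315.6  -73.2]
turn rad (z along yaw / yaw+180): [np.float64(3.141), np.float64(-0.001)]
```

Request:
jog_arm(increments=[[[0,-316,-73],0,-0.3],[[0,-316,-73],0,-0.3],[[0,-316,-73],0,-0.3],[[0,-316,-73],0,-0.3],[[0,-316,-73],0,-0.3],[[0,-316,-73],0,-0.3],[[0,-316,-73],0,-0.3],[[0,-316,-73],0,-0.3],[[40,-316,-73],0,-0.3],[[70,-316,-73],0,-0.3]])

```text
time_s: 1.77
eef_pos: [0.6019, -0.0149, 0.3346]
tool_rot: [-2.988, 1.568, -0.18]
ft_force: [-0.3, 0.1, -1.4]
gripper_width: 0.0555
```

```bash
python3 - <<'E'
from h import *
im,d,W=cap('scene');A=cv2.resize(im[130:270,270:470,::-1],None,fx=4,fy=4,interpolation=cv2.INTER_CUBIC);cv2.imwrite('pics/d.png',A)
to([.6015,-.0154,.07],-19.3)
E
```

```text
t 1.82 grasp [ 0.5971 -0.015   0.1707] z-heading 160.81 F [-4.1 -0.  -5.6] w 0.0555
shift mm [100.6  -1.3  -5.5]
turn rad (z along yaw / yaw+180): [np.float64(-3.14), np.float64(0.002)]
```

View pics/d.png

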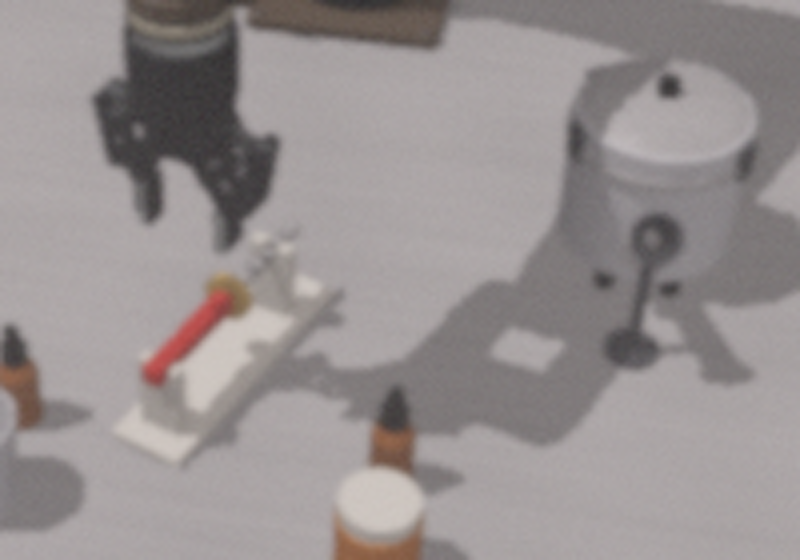

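Request:
jog_arm(increments=[[[30,0,0],0,-0.3],[[60,0,0],0,-0.3],[[60,0,0],0,-0.3],[[60,0,0],0,-0.3],[[60,0,0],0,-0.3],[[60,0,0],0,-0.3],[[60,0,0],0,-0.3]])

```text
time_s: 2.4
eef_pos: [0.6018, -0.0174, 0.2775]
tool_rot: [-3.003, 1.566, -0.199]
ft_force: [-0.3, -0.3, -0.1]
gripper_width: 0.0554
```

```bash
python3 -c "
from h import *
to([.6015,-.0154,.07],-19.3)"
```

```text
t 2.4 grasp [ 0.6025 -0.0175  0.1225] z-heading 160.67 F [-0.3 -0.3 -0.1] w 0.0554
shift mm [52.5 -1.6  1.8]
turn rad (z along yaw / yaw+180): [np.float64(3.141), np.float64(-0.001)]
```

Request:
jog_arm(increments=[[[26,-1.6,1.8],0,-0.3],[[52,-1.6,1.8],0,-0.3],[[52,-1.6,1.8],0,-0.3],[[52,-1.6,1.8],0,1],[[52,-1.6,1.8],0,1],[[52,-1.6,1.8],0,1],[[52,-1.6,1.8],0,1],[[52,-1.6,1.8],0,1],[[52,-1.6,1.8],0,1],[[52,-1.6,1.8],0,1]], squeeze=40)

```text
time_s: 3.23
eef_pos: [0.6009, -0.0152, 0.2253]
tool_rot: [-3.008, 1.566, -0.203]
ft_force: [-1.6, -0.3, 5.6]
gripper_width: 0.0155
```

```bash
python3 -c "
from h import *
to([.6015,-.0154,.07],-19.3)"
```

```text
t 3.23 grasp [ 0.6015 -0.0153  0.0703] z-heading 160.68 F [-1.6 -0.3  5.6] w 0.0155
shift mm [0.3 0.1 0. ]
turn rad (z along yaw / yaw+180): [np.float64(3.141), np.float64(-0.0)]
```

Request:
jog_arm(increments=[[[-25,0,0],0,1],[[-50,0,0],0,1],[[-50,0,0],0,1],[[-50,0,40],0,1],[[-50,0,80],0,1],[[-50,0,120],0,1],[[-50,0,150],0,1],[[-50,0,150],0,1],[[-50,0,150],0,1],[[-50,0,150],0,1]])

```text
time_s: 4.07
eef_pos: [0.4586, 0.0346, 0.2729]
tool_rot: [-3.024, 1.569, -0.219]
ft_force: [0.2, -0.6, -1.8]
gripper_width: 0.0154
```

```bash
python3 - <<'E'
from h import *
to([.554-.1*.944,.001+.1*.33,.12],-19.3)
im,d,W=cap('scene');A=cv2.resize(im[130:250,270:400,::-1],None,fx=4,fy=4,interpolation=cv2.INTER_CUBIC)
im,d,W=cap('top');B=cv2.resize(im[150:270,300:370,::-1],None,fx=4,fy=4,interpolation=cv2.INTER_CUBIC)
cv2.imwrite('pics/e.png',np.hstack([A,B]))
E
```

```text
t 4.07 grasp [0.4588 0.0345 0.1179] z-heading 160.69 F [ 0.2 -0.6 -1.8] w 0.0154
shift mm [-2.1  0.2 -0.9]
turn rad (z along yaw / yaw+180): [np.float64(3.141), np.float64(-0.0)]
```

View pics/e.png

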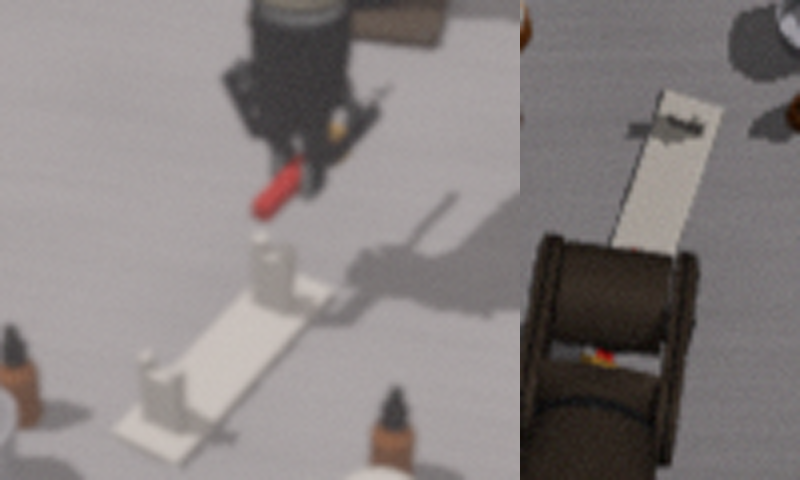

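Request:
jog_arm(increments=[[[28,0,-1],0,1],[[32,0,-1],0,1],[[34,0,-1],0,1],[[36,0,-1],0,1],[[38,0,-1],0,1],[[40,0,-1],0,1],[[40,0,-1],0,1]], squeeze=25)

```text
time_s: 4.75
eef_pos: [0.4599, 0.034, 0.2342]
tool_rot: [0.398, 1.568, -3.081]
ft_force: [-5.9, 0.2, 9.9]
gripper_width: 0.0153
```

```bash
python3 -c "
from h import *
to([.554-.1*.944,.001+.1*.33,.0725],-19.3);print(robot.get_obs()['torque'])"
```

```text
t 4.75 grasp [0.4595 0.034  0.0792] z-heading 160.66 F [-5.9  0.2  9.9] w 0.0153
shift mm [ 6.7 -0.  -0.1]
turn rad (z along yaw / yaw+180): [np.float64(3.141), np.float64(-0.001)]
[-0.15383391  0.6719811  -0.07044789]
```

Request:
jog_arm(increments=[[[2,0,0],0,1],[[4,0,0],0,1],[[6,0,0],0,1],[[7,0,0],0,1],[[7,0,0],0,1],[[7,0,0],0,1]])

```text
time_s: 5.25
eef_pos: [0.4602, 0.034, 0.2277]
tool_rot: [0.674, 1.569, -2.805]
ft_force: [-6.5, 0.2, 10.0]
gripper_width: 0.0152
```

```bash
python3 - <<'E'
from h import *
to([.554-.1*.944,.001+.1*.33,.0725],-19.3)
im,d,W=cap('scene');A=cv2.resize(im[130:250,270:400,::-1],None,fx=5,fy=5,interpolation=cv2.INTER_CUBIC)
cv2.imwrite('pics/f.png',A)
E
```

```text
t 5.25 grasp [0.4599 0.0339 0.0727] z-heading 160.67 F [-6.5  0.2 10. ] w 0.0152
shift mm [ 0.2 -0.   0.3]
turn rad (z along yaw / yaw+180): [np.float64(3.141), np.float64(-0.001)]
```

View pics/f.png

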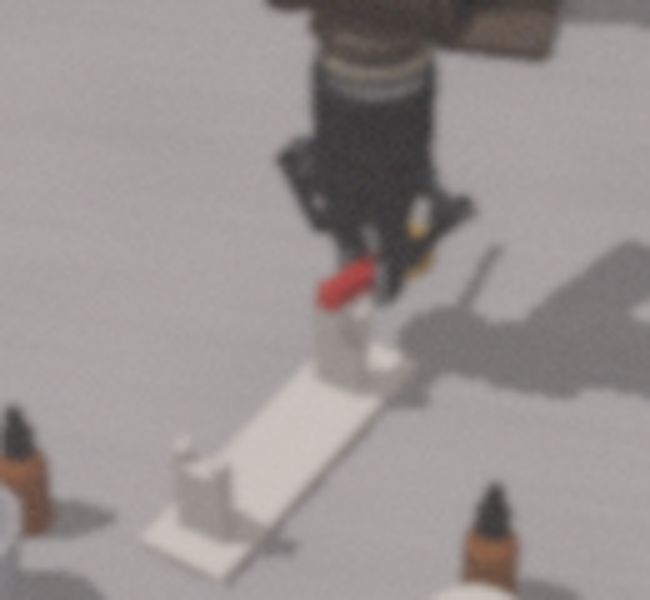

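Request:
jog_arm(increments=[[[-40,0,0],0,1],[[-80,0,0],0,1],[[-120,0,0],0,1],[[-160,0,0],0,1],[[-175,0,0],0,1],[[-175,0,0],0,1],[[-175,0,0],0,1]], squeeze=50)

```text
time_s: 5.88
eef_pos: [0.4594, 0.0342, 0.4014]
tool_rot: [-2.936, 1.569, -0.132]
ft_force: [0.1, -0.7, -2.0]
gripper_width: 0.0153
```

```bash
cat >> h.py <<'E'
def rod(n='scene',win=None,k=6):
    """tilt and heading of the rod from red points near the grasp"""
    o,t,R=pose();g=t+R[:,0]*.155;A=[]
    for _ in range(k):
        im,d,W=cap(n);I=im.astype(int)
        m=(I[...,0]-I[...,1:].max(-1)>45)&(np.linalg.norm(W-g,axis=-1)<.085);A.append(W[m])
    Q=np.vstack(A);m=np.median(Q,0);Q=Q[np.linalg.norm(Q-m,axis=1)<.06];m=Q.mean(0)
    v=np.linalg.svd(Q-m,full_matrices=False)[2][0];v*=np.sign(v[0])
    print(n,len(Q),'red mean-grasp',((m-g)*1000).round(1),'tilt',np.degrees(np.arcsin(v[2])).round(1),'yaw',np.degrees(np.arctan2(v[1],v[0])).round(1));return im
E
python3 - <<'E'
from h import *
to([.68,.308,.25],1);rod()
E
```

```text
t 5.88 grasp [0.4596 0.0341 0.2464] z-heading 160.66 F [ 0.1 -0.7 -2. ] w 0.0153
shift mm [  -3.3 -331.4 -117.3]
turn rad (z along yaw / yaw+180): [np.float64(2.787), np.float64(-0.355)]
scene 476 red mean-grasp [ 32.2 -10.6  14.4] tilt 10.5 yaw -17.1
```

Request:
jog_arm(increments=[[[-3,-331,-117],-0.355,1],[[-3,-331,-117],-0.355,1],[[-3,-331,-117],-0.355,1],[[-3,-331,-117],-0.355,1],[[-3,-331,-117],-0.355,1],[[-3,-331,-117],-0.355,1],[[-3,-331,-117],-0.355,1],[[-3,-331,-117],-0.355,1],[[-3,-331,-117],-0.355,1],[[-3,-331,-117],-0.355,1]])

```text
time_s: 7.02
eef_pos: [0.6804, 0.3111, 0.4006]
tool_rot: [-0.123, 1.569, 3.04]
ft_force: [-0.3, 0.1, -1.4]
gripper_width: 0.015
```

```bash
python3 - <<'E'
from h import *
robot.capture('scene');robot.capture('scene')
to([.68,.308,.22],1);im=rod()
A=cv2.resize(im[90:240,380:540,::-1],None,fx=4,fy=4,interpolation=cv2.INTER_CUBIC)
im=rod('top')
B=cv2.resize(im[130:270,200:240+60,::-1],None,fx=2,fy=2,interpolation=cv2.INTER_CUBIC)
o=np.zeros((600,640+B.shape[1]-40,3),np.uint8);o[:,:600]=A[:,:600];o[:B.shape[0],600:600+B.shape[1]]=B[:,:o.shape[1]-600]
cv2.imwrite('pics/g.png',o)
E
```

```text
t 7.12 grasp [0.6787 0.3082 0.2463] z-heading -178.93 F [ 0.5 -0.2 -2.1] w 0.0149
shift mm [26.3  0.2 -1.4]
turn rad (z along yaw / yaw+180): [np.float64(-3.14), np.float64(0.001)]
scene 881 red mean-grasp [21.7 -2.  15.9] tilt 13.2 yaw -0.7
  return _methods._mean(a, axis=axis, dtype=dtype,
  ret = um.true_divide(
h.py:27: RuntimeWarning: Mean of empty slice.
  Q=np.vstack(A);m=np.median(Q,0);Q=Q[np.linalg.norm(Q-m,axis=1)<.06];m=Q.mean(0)
Traceback (most recent call last):
  File "h.py", line 28, in rod
    v=np.linalg.svd(Q-m,full_matrices=False)[2][0];v*=np.sign(v[0])
      ~~~~~~~~~~~~~~~~~~~~~~~~~~~~~~~~~~~~~~~~~^^^
IndexError: index 0 is out of bounds for axis 0 with size 0
```

```bash
python3 - <<'E'
from h import *
A,d,W=cap('scene');np.savez('s1.npz',im=A,W=W)
A=cv2.resize(A[90:240,390:540,::-1],None,fx=4,fy=4,interpolation=cv2.INTER_CUBIC)
B,d,W=cap('top');np.savez('t1.npz',im=B,W=W)
B=cv2.resize(B[140:290,220:270,::-1],None,fx=4,fy=4,interpolation=cv2.INTER_CUBIC)
cv2.imwrite('pics/g.png',np.hstack([A,B]))
E
```

View pics/g.png

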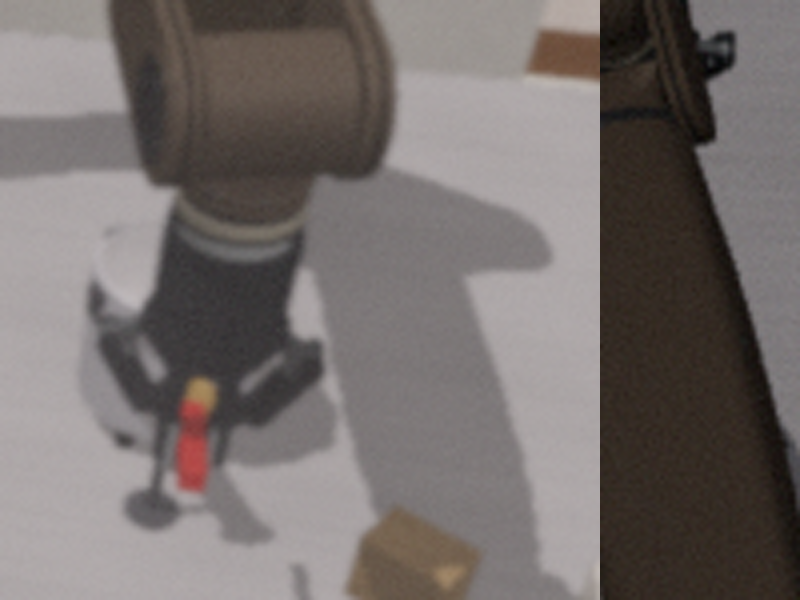

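```bash
cat >> h.py <<'E'
def proj(P,n='scene'):
    c=robot.camera_info(n);M=np.linalg.inv(np.array(c['cam_to_world']));q=M[:3,:3]@P+M[:3,3]
    return np.array([c['fx']*q[0]/q[2]+c['cx'],c['fy']*q[1]/q[2]+c['cy']])
def pred(g,yaw,th,gr=.05):
    a,t=np.radians(yaw),np.radians(th);X=np.array([np.cos(t)*np.cos(a),np.cos(t)*np.sin(a),np.sin(t)]);Z=np.array([-np.sin(t)*np.cos(a),-np.sin(t)*np.sin(a),np.cos(t)])
    f=lambda x,z:g+X*(x-gr)+Z*z
    return np.round([proj(f(.108,-.008)),proj(f(.108,.008)),proj(f(.008,.008)),proj(f(.008,.0195)),proj(f(0,.0195)),proj(f(-.095,0))],1)
E
python3 - <<'E'
from h import *
np.set_printoptions(linewidth=200)
o,t,R=pose();g=t+R[:,0]*.155
for th in(0,5,10,15,20,25,30):print(th,pred(g,1,th).tolist())
I=np.load('s1.npz')['im'].astype(int)
r=I[...,0]-I[...,1:].max(-1);by=np.minimum(I[...,0],I[...,1])-I[...,2]
print('col red');print(np.c_[np.arange(180,218),r[180:218,436:442].mean(1).round(),by[180:218,437:443].mean(1).round(),I[180:218,437:441].mean(1).round()].astype(int).tolist())
E
```

```text
0 [[436.4, 219.3], [437.5, 214.3], [438.7, 187.0], [439.4, 183.4], [439.5, 181.4], [439.3, 164.9]]
5 [[436.7, 217.9], [437.8, 212.5], [438.4, 188.0], [439.2, 184.2], [439.2, 182.4], [438.5, 168.8]]
10 [[437.1, 216.3], [438.2, 210.5], [438.2, 189.1], [439.0, 185.1], [439.0, 183.5], [437.8, 172.9]]
15 [[437.4, 214.6], [438.5, 208.4], [438.0, 190.3], [438.7, 186.1], [438.7, 184.8], [437.0, 177.1]]
20 [[437.8, 212.7], [438.9, 206.3], [437.7, 191.5], [438.5, 187.2], [438.4, 186.1], [436.3, 181.4]]
25 [[438.1, 210.8], [439.2, 204.1], [437.5, 192.8], [438.2, 188.4], [438.1, 187.6], [435.6, 185.9]]
30 [[438.5, 208.7], [439.6, 201.9], [437.3, 194.2], [438.0, 189.7], [437.8, 189.1], [434.9, 190.4]]
col red
[[180, 2, -1, 60, 56, 58], [181, 2, -2, 61, 58, 59], [182, 3, -2, 64, 60, 62], [183, 5, 1, 71, 65, 64], [184, 13, 14, 99, 84, 69], [185, 19, 28, 133, 111, 81], [186, 22, 35, 148, 123, 86], [187, 26, 39, 154, 126, 87], [188, 28, 39, 156, 126, 87], [189, 38, 37, 161, 122, 86], [190, 58, 28, 167, 105, 80], [191, 78, 18, 171, 86, 73], [192, 87, 10, 170, 75, 70], [193, 80, 6, 157, 70, 67], [194, 70, 2, 141, 66, 65], [195, 60, 1, 130, 64, 63], [196, 60, 0, 126, 62, 61], [197, 61, 1, 128, 62, 60], [198, 63, 0, 134, 66, 65], [199, 77, 0, 149, 66, 66], [200, 90, 1, 166, 71, 70], [201, 93, 1, 174, 74, 72], [202, 95, 1, 174, 73, 72], [203, 94, 1, 176, 76, 74], [204, 94, 2, 175, 75, 72], [205, 96, 2, 176, 74, 72], [206, 96, 1, 177, 74, 72], [207, 95, 1, 176, 76, 74], [208, 88, 1, 167, 72, 71], [209, 82, 1, 159, 70, 70], [210, 79, 0, 156, 69, 69], [211, 71, 0, 157, 79, 78], [212, 48, 0, 155, 100, 100], [213, 22, 0, 157, 133, 133], [214, 8, -1, 159, 149, 150], [215, 6, -1, 157, 150, 152], [216, 5, -1, 142, 136, 137], [217, 5, -1, 137, 131, 132]]
```

Request:
jog_arm(increments=[[[25,0,5],0,1],[[45,0,11],0,1],[[45,0,11],0,1],[[45,0,11],0,1],[[52,0,19],0,1],[[58,0.5,27],0,1],[[64,0.5,34],0,1],[[70,1,42],0,1],[[70,1,42],0,1],[[70,1,42],0,1]])

```text
time_s: 8.65
eef_pos: [0.6372, 0.3063, 0.3346]
tool_rot: [-2.927, 1.57, 0.232]
ft_force: [-0.2, 0.1, -1.7]
gripper_width: 0.0153
```

```bash
python3 - <<'E'
from h import *
to([.6294,.3072,.1695],1);print(robot.get_obs()['torque'])
E
```

```text
t 8.65 grasp [0.6374 0.3064 0.1796] z-heading -178.97 F [-0.2  0.1 -1.7] w 0.0153
shift mm [10.1 -0.9  8. ]
turn rad (z along yaw / yaw+180): [np.float64(-3.141), np.float64(0.001)]
[ 0.04781048 -0.06402482 -0.05738967]
```

Request:
jog_arm(increments=[[[3,-0.5,2],0,1],[[6,-1,5],0,1],[[10,-1,8],0,1],[[10,-1,8],0,1],[[10,-1,8],0,1]])

```text
time_s: 9.07
eef_pos: [0.6289, 0.3071, 0.3231]
tool_rot: [0.306, 1.57, -2.817]
ft_force: [-0.0, 0.3, -1.3]
gripper_width: 0.015
```

```bash
python3 - <<'E'
from h import *
to([.6294,.3072,.1695],1);print(robot.get_obs()['torque'])
o,t,R=pose();g=t+R[:,0]*.155
for th in(12,17,22):print(th,pred(g,1,th).tolist())
A,d,W=cap('scene');I=A.astype(int);np.savez('s2.npz',im=A,W=W)
A=cv2.resize(A[130:230,390:490,::-1],None,fx=6,fy=6,interpolation=cv2.INTER_CUBIC)
cv2.imwrite('pics/i.png',A)
E
```

```text
t 9.07 grasp [0.6287 0.307  0.1681] z-heading -178.97 F [-0.   0.3 -1.3] w 0.015
shift mm [-1.4 -0.2 -0.7]
turn rad (z along yaw / yaw+180): [np.float64(-3.141), np.float64(0.0)]
[-0.03079894 -0.08652184  0.0140906 ]
12 [[432.8, 225.2], [433.8, 219.9], [433.9, 200.6], [434.6, 196.9], [434.6, 195.5], [433.6, 185.9]]
17 [[433.1, 223.6], [434.1, 218.0], [433.7, 201.7], [434.4, 197.8], [434.4, 196.6], [433.0, 189.8]]
22 [[433.4, 221.9], [434.4, 216.0], [433.5, 202.8], [434.2, 198.8], [434.1, 197.9], [432.3, 193.8]]
```

View pics/i.png

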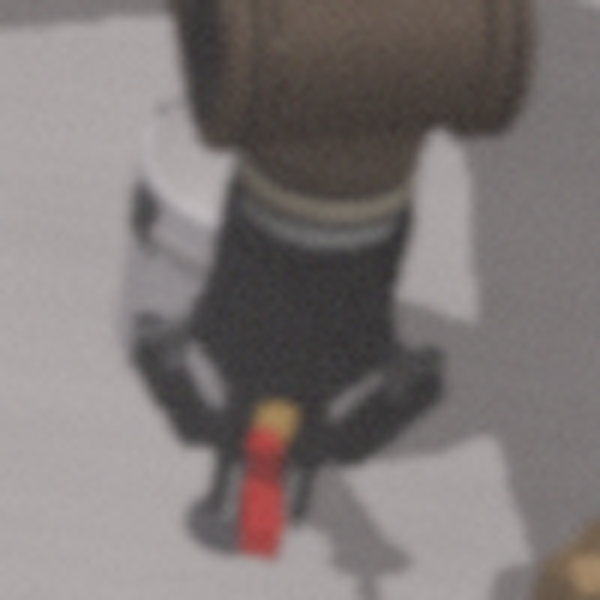

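Request:
jog_arm(increments=[[[-6,0,3.5],0,1],[[-12,0,7],0,1],[[-17,0,10.5],0,1],[[-22,0,15],0,1],[[-27,0,19.5],0,1],[[-31.5,0,24],0,1],[[-31.5,0,24],0,1],[[-31.5,0,24],0,1]], squeeze=25)

```text
time_s: 9.78
eef_pos: [0.605, 0.3068, 0.3565]
tool_rot: [-2.617, 1.569, 0.542]
ft_force: [2.3, 0.1, -1.8]
gripper_width: 0.0151
```

```bash
cat > st.py <<'E'
from h import *
import sys
m=np.array([.506,.305,.14]);a=np.array([np.cos(np.radians(40))*np.cos(.0175),np.cos(np.radians(40))*np.sin(.0175),np.sin(np.radians(40))])
o,t,R=pose();g=t+R[:,0]*.155;d=g-m
print('t',round(o['time_s'],2),'along',(d@a*1e3).round(1),'perp up',((d[2]*a[0]-d[0]*a[2])*1e3).round(1),'lat',((d[1]-.0175*d[0])*1e3).round(1),'h,z',(d[[0,2]]*1e3).round(1),'F',np.round(o['ft_force'],1),'T',np.round(o['torque'],2),'w',round(o['gripper_width'],4))
E
python3 st.py
```

```text
t 9.78 along 115.6 perp up -16.6 lat 0.2 h,z [99.2 61.5] F [ 2.3  0.1 -1.8] T [ 0.21 -0.71 -0.11] w 0.0151
```

```bash
cat > tilt.py <<'E'
from h import *
# fit tilt and grip offset from colour edges in the scene picture
I=np.mean([robot.capture('scene')[0].astype(float) for _ in range(4)],0)
o,t,R=pose();g=t+R[:,0]*.155;yaw=np.degrees(np.arctan2(-R[1,2],-R[0,2]))
c=int(round(pred(g,yaw,30)[1,0]));S=I[:,c-2:c+3].mean(1)
r=S[:,0]-S[:,1:].max(1);by=np.minimum(S[:,0],S[:,1])-S[:,2]
v0=int(pred(g,yaw,25)[:,1].mean());L=slice(v0-35,v0+45)
rr,bb=r[L],by[L]
def cross(y,th,last):
    k=np.where(y>th)[0]
    if not len(k):return np.nan
    k=k[-1] if last else k[0]
    return v0-35+(k+(y[k]-th)/(y[k]-y[k+1]) if last else k-(y[k]-th)/(y[k]-y[k-1]))
eb=cross(rr,48,True);ct=cross(bb,15,False)
print('end bottom row',round(eb,1),'collar top row',round(ct,1))
for th in range(10,50,5):
    p=pred(g,yaw,th);print(th,'end',p[0,1],'collar',max(0,min(p[3,1],p[4,1])),end=' ; ')
print()
E
python3 tilt.py
```

```text
end bottom row 202.0 collar top row 185.3
10 end 210.2 collar 180.3 ; 15 end 208.6 collar 181.5 ; 20 end 206.9 collar 182.8 ; 25 end 205.1 collar 184.1 ; 30 end 203.3 collar 185.6 ; 35 end 201.3 collar 187.1 ; 40 end 199.3 collar 188.6 ; 45 end 197.3 collar 190.0 ;
```

Request:
jog_arm(increments=[[[-3,0,4],0,1],[[-6,0,8],0,1],[[-9,0,12],0,1],[[-10,0,15],0,1],[[-10,0,15],0,1],[[-10,0,15],0,1]])

```text
time_s: 10.48
eef_pos: [0.5899, 0.3065, 0.3657]
tool_rot: [-2.275, 1.57, 0.885]
ft_force: [3.6, 1.3, -2.1]
gripper_width: 0.0152
```

```bash
python3 st.py; python3 tilt.py
```

```text
t 10.48 along 109.7 perp up 0.2 lat 0.1 h,z [83.9 70.7] F [ 3.6  1.3 -2.1] T [ 0.41 -0.98 -0.14] w 0.0152
end bottom row 192.9 collar top row 181.6
10 end 203.4 collar 174.0 ; 15 end 201.8 collar 175.2 ; 20 end 200.0 collar 176.5 ; 25 end 198.2 collar 177.9 ; 30 end 196.3 collar 179.3 ; 35 end 194.4 collar 180.8 ; 40 end 192.4 collar 182.3 ; 45 end 190.4 collar 183.7 ;
```

Request:
jog_arm(increments=[[[3.2,0,3.8],0,1],[[6.4,0,7.7],0,1],[[9.6,0,11.5],0,1],[[12.9,0,15.3],0,1],[[16,0,19],0,1],[[19.3,0,23],0,1],[[19.3,0,23],0,1],[[19.3,0,23],0,1]])

```text
time_s: 11.35
eef_pos: [0.5662, 0.306, 0.3446]
tool_rot: [0.153, 1.567, -2.971]
ft_force: [0.6, 2.0, -4.7]
gripper_width: 0.0153
```

```bash
python3 st.py; python3 tilt.py
```

```text
t 11.35 along 77.6 perp up -0.4 lat -0.1 h,z [59.7 49.6] F [ 0.6  2.  -4.7] T [ 0.5  -0.49 -0.24] w 0.0153
end bottom row 193.0 collar top row 182.0
10 end 203.1 collar 174.6 ; 15 end 201.6 collar 175.7 ; 20 end 199.9 collar 177.0 ; 25 end 198.1 collar 178.3 ; 30 end 196.3 collar 179.7 ; 35 end 194.4 collar 181.2 ; 40 end 192.5 collar 182.6 ; 45 end 190.5 collar 184.0 ;
```

Request:
jog_arm(increments=[[[3.2,-0.5,3.8],0,1],[[6.4,-1,7.7],0,1],[[9.6,-1,11.5],0,1],[[12.9,-1,15.3],0,1],[[12.9,-1,15.3],0,1],[[12.9,-1,15.3],0,1]])

```text
time_s: 12.05
eef_pos: [0.5512, 0.3066, 0.3322]
tool_rot: [0.388, 1.568, -2.735]
ft_force: [0.1, -0.4, -4.3]
gripper_width: 0.0149
```

```bash
python3 st.py; python3 tilt.py
```

```text
t 12.05 along 58.2 perp up -0.3 lat 0.6 h,z [44.8 37.2] F [ 0.1 -0.4 -4.3] T [ 0.08 -0.39 -0.03] w 0.0149
end bottom row 193.0 collar top row 182.3
10 end 203.0 collar 174.8 ; 15 end 201.4 collar 176.0 ; 20 end 199.8 collar 177.2 ; 25 end 198.1 collar 178.5 ; 30 end 196.2 collar 179.9 ; 35 end 194.4 collar 181.4 ; 40 end 192.5 collar 182.8 ; 45 end 190.5 collar 184.1 ;
```

Request:
jog_arm(increments=[[[1.9,0,2.3],0,1],[[3.2,0,3.8],0,1],[[4.5,0,5.4],0,1],[[5.1,0,6.1],0,1],[[5.8,0,6.9],0,1],[[5.8,0,6.9],0,1]], squeeze=40)

```text
time_s: 12.75
eef_pos: [0.5448, 0.3066, 0.3273]
tool_rot: [-2.796, 1.57, 0.363]
ft_force: [1.2, 0.4, -2.3]
gripper_width: 0.0152
```

```bash
python3 st.py
```

```text
t 12.75 along 50.5 perp up -0.3 lat 0.9 h,z [38.9 32.3] F [ 1.2  0.4 -2.3] T [ 0.07 -0.53  0.03] w 0.0152
```

Request:
jog_arm(increments=[[[0.7,0,0.8],0,1],[[1.3,0,1.5],0,1],[[1.9,0,2.3],0,1],[[1.9,0,2.3],0,1]])

```text
time_s: 13.08
eef_pos: [0.5432, 0.3065, 0.3265]
tool_rot: [-3.011, 1.567, 0.148]
ft_force: [4.2, -0.5, -0.1]
gripper_width: 0.0152
```

```bash
python3 st.py
```

```text
t 13.08 along 49.2 perp up -0.1 lat 0.9 h,z [37.8 31.5] F [ 4.2 -0.5 -0.1] T [-0.05 -0.98  0.01] w 0.0152
```

Request:
jog_arm(increments=[[[0.7,0,0.8],0,1],[[1.3,0,1.5],0,1],[[1.9,0,2.3],0,1],[[1.9,0,2.3],0,1]])

```text
time_s: 13.42
eef_pos: [0.542, 0.3064, 0.3266]
tool_rot: [-3.02, 1.561, 0.14]
ft_force: [6.3, -1.1, 3.7]
gripper_width: 0.0154
```

```bash
python3 st.py; python3 tilt.py
```

```text
t 13.42 along 49.1 perp up 0.1 lat 1.0 h,z [37.5 31.6] F [ 6.3 -1.1  3.7] T [-0.24 -1.25  0.02] w 0.0154
end bottom row 192.6 collar top row 182.4
10 end 202.7 collar 174.8 ; 15 end 201.2 collar 176.0 ; 20 end 199.6 collar 177.2 ; 25 end 197.8 collar 178.5 ; 30 end 196.0 collar 179.9 ; 35 end 194.2 collar 181.3 ; 40 end 192.3 collar 182.7 ; 45 end 190.4 collar 184.0 ;
```

Request:
jog_arm(increments=[[[1.3,0,1.5],0,1],[[2.6,0,3.1],0,1],[[3.9,0,4.6],0,1],[[5.1,0,6.1],0,1],[[5.1,0,6.1],0,1],[[5.1,0,6.1],0,1],[[5.1,0,6.1],0,1]], squeeze=28)

```text
time_s: 14.2
eef_pos: [0.539, 0.3061, 0.3269]
tool_rot: [-3.028, 1.546, 0.132]
ft_force: [13.2, -1.8, 12.1]
gripper_width: 0.0153
```

```bash
python3 st.py; python3 tilt.py
```

```text
t 14.2 along 48.7 perp up 0.8 lat 1.0 h,z [36.8 31.9] F [13.2 -1.8 12.1] T [-0.71 -2.26  0.07] w 0.0153
end bottom row 192.0 collar top row 182.3
10 end 202.4 collar 174.6 ; 15 end 200.9 collar 175.7 ; 20 end 199.3 collar 176.9 ; 25 end 197.6 collar 178.2 ; 30 end 195.8 collar 179.6 ; 35 end 193.9 collar 181.0 ; 40 end 192.0 collar 182.5 ; 45 end 190.1 collar 183.8 ;
```

Request:
jog_arm(increments=[[[0,0,0],0,1],[[0,0,0],0,1],[[0,0,0],0,1],[[0,0,0],0,1],[[0,0,0],0,1],[[0,0,0],0,1],[[0,0,0],0,1],[[0,0,0],0,1],[[0,0,0],0,1],[[0,0,0],0,1]])

```text
time_s: 15.23
eef_pos: [0.539, 0.3061, 0.3269]
tool_rot: [-3.028, 1.546, 0.132]
ft_force: [13.4, -3.8, 12.2]
gripper_width: 0.0148
```

Request:
jog_arm(increments=[[[0,0,0],0,1],[[0,0,0],0,1],[[0,0,0],0,1],[[0,0,0],0,1],[[0,0,0],0,1],[[0,0,0],0,1]])

```text
time_s: 15.73
eef_pos: [0.539, 0.3061, 0.3269]
tool_rot: [-3.026, 1.546, 0.134]
ft_force: [13.0, -3.2, 12.4]
gripper_width: 0.0154
```

```bash
python3 - <<'E'
from h import *
im,d,W=cap('scene');cv2.imwrite('pics/j.png',cv2.resize(im[140:220,400:480,::-1],None,fx=7,fy=7,interpolation=cv2.INTER_CUBIC))
E
python3 st.py
```

```text
t 15.78 along 48.7 perp up 0.8 lat 1.0 h,z [36.8 31.9] F [13.3 -3.3 11.8] T [-0.71 -2.24  0.06] w 0.0155
```

View pics/j.png

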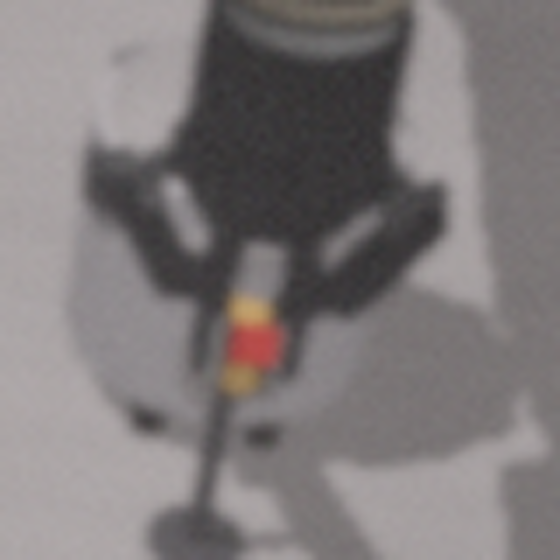

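The picture shows the rod end-on with the brass collar over the mouth, and the force held at about 19 N along the tube for over 1.5 s. Now I draw it out along the axis.

Request:
jog_arm(increments=[[[-4,0,-5],0,1],[[-9,0,-10.7],0,1],[[-16,0,-19],0,1],[[-26,0,-31],0,1],[[-36,0,-43],0,1],[[-46,0,-55],0,1],[[-57,0,-68],0,1],[[-67,0,-80],0,1],[[-77,0,-92],0,1],[[-90,0,-107],0,1]], squeeze=50)

```text
time_s: 16.62
eef_pos: [0.6409, 0.3086, 0.4064]
tool_rot: [0.138, 1.563, -2.985]
ft_force: [0.7, 0.5, -1.9]
gripper_width: 0.0152
```

```bash
python3 st.py
```

```text
t 16.62 along 174.1 perp up -0.6 lat 1.1 h,z [133.7 111.4] F [ 0.7  0.5 -1.9] T [ 0.03 -0.07  0.02] w 0.0152
```

```bash
python3 -c "
from h import *
to([.5873,-.0103,.25],-19.3)"; python3 tilt.py
```

```text
t 16.62 grasp [0.6397 0.3084 0.2514] z-heading -178.95 F [ 0.7  0.5 -1.9] w 0.0152
shift mm [  2.2 317.7  58.2]
turn rad (z along yaw / yaw+180): [np.float64(-2.786), np.float64(0.355)]
end bottom row 193.3 collar top row 181.3
10 end 204.2 collar 173.1 ; 15 end 202.5 collar 174.3 ; 20 end 200.7 collar 175.7 ; 25 end 198.8 collar 177.1 ; 30 end 196.7 collar 178.7 ; 35 end 194.7 collar 180.3 ; 40 end 192.5 collar 181.9 ; 45 end 190.4 collar 183.3 ;
```

Request:
jog_arm(increments=[[[-20,0,0],0,1],[[-10,80,0],0.1,1],[[0,318,58],0.355,1],[[0,318,58],0.355,1],[[0,318,58],0.355,1],[[0,318,58],0.355,1],[[0,318,58],0.355,1],[[0,318,58],0.355,1],[[0,318,58],0.355,1],[[0,318,58],0.355,1]])

```text
time_s: 17.65
eef_pos: [0.5868, -0.0149, 0.406]
tool_rot: [0.546, 1.565, -2.938]
ft_force: [-0.8, -0.2, -0.8]
gripper_width: 0.0154
```

Request:
jog_arm(increments=[[[0,0,0],0,1],[[0,0,0],0,1],[[0,0,0],0,1]], squeeze=30)

```text
time_s: 17.9
eef_pos: [0.5886, -0.0093, 0.4078]
tool_rot: [-0.253, 1.569, 2.553]
ft_force: [-0.1, 0.2, -0.7]
gripper_width: 0.0152
```

```bash
python3 -c "
from h import *
to([.5873,-.0103,.165],-19.3)"; python3 tilt.py
```

```text
t 17.9 grasp [ 0.5884 -0.0092  0.2528] z-heading 160.77 F [-0.1  0.2 -0.7] w 0.0152
shift mm [87.8  1.5  0.5]
turn rad (z along yaw / yaw+180): [np.float64(-3.14), np.float64(0.001)]
end bottom row 161.2 collar top row nan
10 end 171.3 collar 147.8 ; 15 end 169.7 collar 149.1 ; 20 end 168.0 collar 150.4 ; 25 end 166.2 collar 151.8 ; 30 end 164.4 collar 153.3 ; 35 end 162.5 collar 154.6 ; 40 end 160.6 collar 156.0 ; 45 end 158.7 collar 157.3 ;
```

Request:
jog_arm(increments=[[[40,1.5,0.5],0,1],[[75,1.5,0.5],0,1],[[85,1.5,0.5],0,1],[[85,1.5,0.5],0,1],[[85,1.5,0.5],0,1],[[85,1.5,0.5],0,1]])

```text
time_s: 18.6
eef_pos: [0.5889, -0.0119, 0.326]
tool_rot: [-2.976, 1.567, -0.171]
ft_force: [0.8, 0.4, -1.2]
gripper_width: 0.0154
```

```bash
python3 - <<'E'
from h import *
to([.5873,-.0103,.118],-19.3)
im,d,W=cap('scene');A=cv2.resize(im[130:240,280:390,::-1],None,fx=5,fy=5,interpolation=cv2.INTER_CUBIC)
cv2.imwrite('pics/k.png',A)
E
```

```text
t 18.6 grasp [ 0.5895 -0.012   0.171 ] z-heading 160.7 F [ 0.8  0.4 -1.2] w 0.0154
shift mm [53.  -0.8  2.9]
turn rad (z along yaw / yaw+180): [np.float64(-3.142), np.float64(0.0)]
```

View pics/k.png

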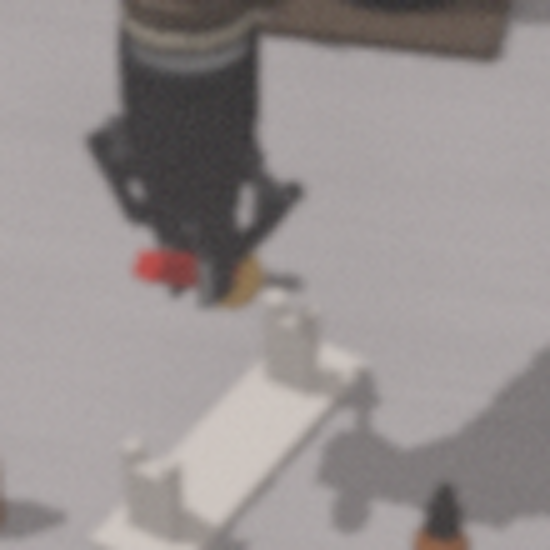

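Request:
jog_arm(increments=[[[5,-0.8,2.9],0,1],[[12,-0.8,2.9],0,1],[[18,-0.8,2.9],0,1],[[24,-0.8,2.9],0,1],[[30,-0.8,2.9],0,1],[[30,-0.8,2.9],0,1]], squeeze=25)

```text
time_s: 19.15
eef_pos: [0.5851, -0.0099, 0.2923]
tool_rot: [-0.253, 1.567, 2.55]
ft_force: [-2.4, 2.8, 1.6]
gripper_width: 0.0149
```

```bash
python3 -c "
from h import *
to([.5873,-.0103,.118],-19.3);print(robot.get_obs()['torque'])"
```

```text
t 19.15 grasp [ 0.5847 -0.0097  0.1373] z-heading 160.63 F [-2.4  2.8  1.6] w 0.0149
shift mm [19.3 -0.3 -2.8]
turn rad (z along yaw / yaw+180): [np.float64(3.14), np.float64(-0.001)]
[ 0.60475075  0.41603706 -0.15667896]
```

Request:
jog_arm(increments=[[[6,-0.3,-1],0,1],[[12,-0.3,-2],0,1],[[19,-0.3,-3],0,1],[[21,-0.3,-8],0,1],[[24,-0.3,-13],0,1],[[30,-0.3,-18],0,1],[[37,-0.3,-18],0,1],[[37,-0.3,-18],0,1]])

```text
time_s: 19.82
eef_pos: [0.6026, -0.0161, 0.2548]
tool_rot: [-0.005, 1.571, 2.799]
ft_force: [0.6, 1.5, 2.0]
gripper_width: 0.0154
```

```bash
python3 -c "
from h import *
to([.6015,-.0153,.0703],-19.3);print(robot.get_obs()['torque'])";python3 tilt.py
```

```text
t 19.82 grasp [ 0.6026 -0.0161  0.0998] z-heading 160.65 F [0.6 1.5 2. ] w 0.0154
shift mm [29.5 -0.4  1.3]
turn rad (z along yaw / yaw+180): [np.float64(3.141), np.float64(-0.001)]
[ 0.43876503  0.23857699 -0.19571226]
end bottom row 213.9 collar top row nan
10 end 216.6 collar 192.6 ; 15 end 215.2 collar 193.6 ; 20 end 213.7 collar 194.7 ; 25 end 212.1 collar 195.9 ; 30 end 210.5 collar 197.2 ; 35 end 208.9 collar 198.5 ; 40 end 207.2 collar 199.7 ; 45 end 205.5 collar 200.9 ;
```

Request:
jog_arm(increments=[[[6,-0.4,1.3],0,1],[[12,-0.4,1.3],0,1],[[18,-0.4,1.3],0,1],[[23,-0.4,1.3],0,1],[[27,-0.4,1.3],0,1],[[29.5,-0.4,1.3],0,1],[[30.5,-0.4,1.3],0,1],[[30.5,-0.4,1.3],0,1]])

```text
time_s: 20.68
eef_pos: [0.6015, -0.0152, 0.2257]
tool_rot: [2.801, 1.57, -0.678]
ft_force: [3.3, -0.4, 2.8]
gripper_width: 0.0154
```

```bash
python3 -c "
from h import *
to([.6015,-.0153,.0703],-19.3);print(robot.get_obs()['torque'])
A=robot.capture('scene')[0];A=cv2.resize(A[130:240,280:390,::-1],None,fx=5,fy=5,interpolation=cv2.INTER_CUBIC)
cv2.imwrite('pics/l.png',A)"
```

```text
t 20.68 grasp [ 0.6016 -0.0152  0.0707] z-heading 160.68 F [ 3.3 -0.4  2.8] w 0.0154
shift mm [0.4 0.1 0.1]
turn rad (z along yaw / yaw+180): [np.float64(3.141), np.float64(-0.0)]
[ 0.09671132  0.01805557 -0.05858657]
```

View pics/l.png

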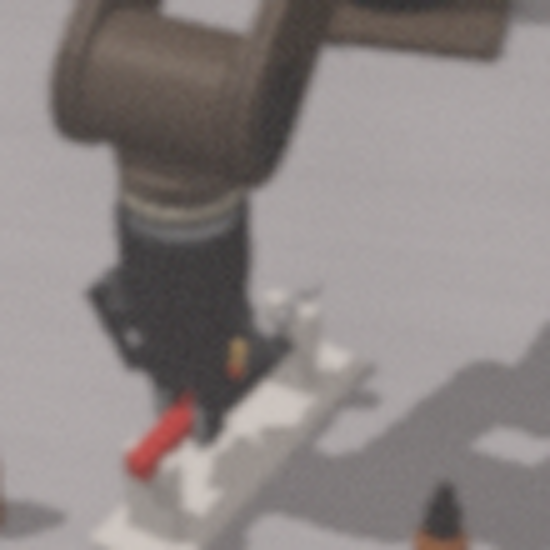

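Request:
jog_arm(increments=[[[2,0,0],0,1],[[4,0,0],0,1],[[6,0,0],0,1],[[6,0,0],0,1],[[6,0,0],0,1]])

```text
time_s: 21.15
eef_pos: [0.602, -0.0151, 0.2241]
tool_rot: [0.601, 1.569, -2.877]
ft_force: [-7.0, 1.1, 22.8]
gripper_width: 0.0148
```

```bash
python3 -c "
from h import *
to([.6015,-.0153,.0703],-19.3);print(robot.get_obs()['torque'])";python3 tilt.py
```

```text
t 21.15 grasp [ 0.6018 -0.0152  0.0691] z-heading 160.72 F [-7.   1.1 22.8] w 0.0148
shift mm [-1.2  0.2  0.2]
turn rad (z along yaw / yaw+180): [np.float64(-3.141), np.float64(0.0)]
[ 0.13387831  1.48823952 -0.0410764 ]
end bottom row 224.9 collar top row nan
10 end 224.4 collar 200.4 ; 15 end 223.1 collar 201.4 ; 20 end 221.7 collar 202.5 ; 25 end 220.2 collar 203.7 ; 30 end 218.6 collar 204.9 ; 35 end 217.0 collar 206.2 ; 40 end 215.3 collar 207.4 ; 45 end 213.7 collar 208.6 ;
```

Request:
jog_arm(increments=[[[-3,0,0],0,1],[[-6,0,0],0,1],[[-6,0,0],0,1],[[-6,0,0],0,1],[[-30,0,0],0,1],[[-60,0,0],0,1],[[-96,0,0],0,1],[[-96,0,0],0,1],[[-96,0,0],0,1],[[-96,0,0],0,1]], squeeze=60)

```text
time_s: 22.18
eef_pos: [0.6005, -0.0149, 0.3136]
tool_rot: [0.205, 1.567, 3.01]
ft_force: [-0.4, -0.1, -1.7]
gripper_width: 0.0149
```

```bash
python3 -c "
from h import *
to([.6604,-.3232,.16],-19.3);rod()";python3 tilt.py
```

```text
t 22.18 grasp [ 0.5998 -0.0148  0.1586] z-heading 160.7 F [-0.4 -0.1 -1.7] w 0.0149
shift mm [  -1.8  271.  -159.1]
turn rad (z along yaw / yaw+180): [np.float64(3.142), np.float64(-0.0)]
scene 642 red mean-grasp [ 32.1 -10.9   7.9] tilt -2.2 yaw -17.5
end bottom row 201.2 collar top row nan
10 end 200.6 collar 176.7 ; 15 end 199.1 collar 177.8 ; 20 end 197.6 collar 179.0 ; 25 end 195.9 collar 180.3 ; 30 end 194.3 collar 181.6 ; 35 end 192.5 collar 183.0 ; 40 end 190.8 collar 184.2 ; 45 end 189.0 collar 185.4 ;
```

Request:
jog_arm(increments=[[[-2,271,-159],0,1],[[-2,271,-159],0,1],[[-2,271,-159],0,1],[[-2,271,-159],0,1],[[-2,271,-159],0,1],[[-2,271,-159],0,1],[[-2,271,-159],0,1],[[-2,271,-159],0,1],[[-2,271,-159],0,1],[[20,271,-159],0,1]])

```text
time_s: 23.52
eef_pos: [0.663, -0.3262, 0.3014]
tool_rot: [2.927, 1.56, -0.554]
ft_force: [1.4, -0.6, -0.4]
gripper_width: 0.0151
```

Request:
jog_arm(increments=[[[20,0,0],0,1],[[38,0,0],0,1],[[38,0,0],0,1],[[38,0,0],0,1],[[38,0,0],0,1]])

```text
time_s: 23.93
eef_pos: [0.6622, -0.3231, 0.2591]
tool_rot: [2.964, 1.569, -0.514]
ft_force: [-0.2, 0.5, -1.2]
gripper_width: 0.0148
```

```bash
python3 - <<'E'
from h import *
to([.6604,-.3232,.10],-19.3);rod()
for th in (0,5):print(pred(pose()[1]+pose()[2][:,0]*.155,-19.3,th).tolist())
A,d,W=cap('scene');np.savez('s3.npz',im=A,W=W);B,d,W=cap('top');np.savez('t3.npz',im=B,W=W)
o,t,R=pose();g=t+R[:,0]*.155;print('tip pred top px',proj(g-.145*np.array([.944,-.33,0]),'top'),'tile c',proj(np.array([.5235,-.2753,.01]),'top'))
A=cv2.resize(A[140:230,180:300,::-1],None,fx=4,fy=4,interpolation=cv2.INTER_CUBIC);B=cv2.resize(B[150:240,370:450,::-1],None,fx=4,fy=4,interpolation=cv2.INTER_CUBIC)
cv2.imwrite('pics/n.png',np.hstack([A,B]))
E
```

```text
t 23.93 grasp [ 0.6624 -0.3232  0.1041] z-heading 160.71 F [-0.2  0.5 -1.2] w 0.0148
shift mm [4.1 0.7 1.9]
turn rad (z along yaw / yaw+180): [np.float64(-3.141), np.float64(0.0)]
scene 647 red mean-grasp [ 33.4 -10.5   8.7] tilt -1.4 yaw -17.2
[[197.5, 216.1], [196.3, 212.1], [220.7, 192.6], [220.0, 189.7], [221.9, 188.2], [243.9, 176.4]]
[[197.0, 215.0], [196.2, 210.6], [221.1, 193.5], [220.6, 190.4], [222.5, 189.1], [244.4, 179.7]]
tip pred top px [412.62039556 208.39870924] tile c [407.33635499 211.24234501]
```

View pics/n.png

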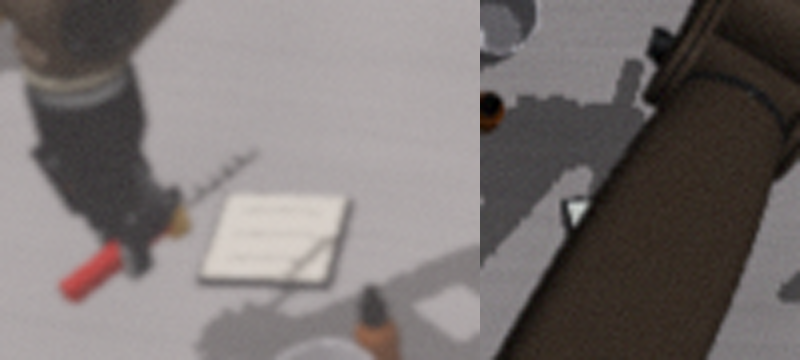

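Request:
jog_arm(increments=[[[3,0.7,1.9],0,1],[[3,0.7,1.9],0,1],[[3,0.7,1.9],0,1],[[3,0.7,1.9],0,1],[[3,0.7,1.9],0,1],[[3,0.7,1.9],0,1],[[3,0.7,1.9],0,1],[[3,0.7,1.9],0,1]])

```text
time_s: 25.0
eef_pos: [0.6598, -0.3235, 0.2549]
tool_rot: [2.525, 1.571, -0.954]
ft_force: [-0.2, -0.1, -1.7]
gripper_width: 0.0148
```

```bash
python3 - <<'E'
from h import *
to([.6604,-.3232,.10],-19.3)
o,t,R=pose();g=t+R[:,0]*.155;X=-R[:,2];Y=np.cross([0,0,1],X)
Q=[]
for _ in range(10):
    im,d,W=cap('scene');D=W-g;Q.append(D[(abs(D@Y)<.012)&(abs(D[...,2])<.03)])
Q=np.vstack(Q);s=Q@X
for lo in np.arange(-.16,.07,.01):
    k=(s>=lo)&(s<lo+.01)
    if k.sum(): print(round(lo*1e3),k.sum(),'z',(np.median(Q[k,2])*1e3).round(1),'lat',(np.median(Q[k]@Y)*1e3).round(1),end=' | ')
k=(s<-.06)&(s>-.15);p=np.polyfit(s[k],Q[k,2],1);print('\nshaft tilt',np.degrees(np.arctan(p[0])),'z at grip',p[1]*1e3,'joint_vel',np.abs(o['joint_vel']).max())
im=np.load('s3.npz')['im']
T=np.load('t3.npz')['W']
# bystanders vs start in both cameras, visible pixels only
W0=np.load('scene0.npz')['W'];d=np.abs(W[...,2]-W0[...,2])
v,u=np.mgrid[:400,:640]
for n,(a,b) in dict(cup=(261,244),bA=(274,224),bB=(368,240),bC=(200,178),jar=(364,264),carton=(492,233)).items():
    w=np.s_[b-14:b+15,a-14:a+15];f=lambda M:np.nanmean(M[w][(M[w][...,2]>.03)&(M[w][...,2]<.1)],0)
    print(n,f(W0).round(4),f(W).round(4))
E
```

```text
t 25.0 grasp [ 0.6598 -0.3235  0.0999] z-heading 160.68 F [-0.2 -0.1 -1.7] w 0.0148
shift mm [-0.1 -0.5 -0.5]
turn rad (z along yaw / yaw+180): [np.float64(3.141), np.float64(-0.0)]
-150 10 z 0.1 lat 0.7 | -140 73 z 2.8 lat 0.3 | -130 89 z 2.5 lat 0.9 | -120 87 z 3.1 lat 0.9 | -110 95 z 3.2 lat 0.7 | -100 99 z 2.5 lat 1.3 | -90 89 z 3.0 lat 0.8 | -80 98 z 3.2 lat 0.7 | -70 92 z 3.3 lat 0.7 | -60 17 z 3.6 lat 2.4 | -50 127 z -7.2 lat 7.5 | -40 45 z -4.8 lat 5.8 | -30 29 z -4.5 lat 4.7 | -20 10 z -3.7 lat 5.0 | -10 11 z -18.3 lat 9.8 | 0 250 z 11.9 lat -7.7 | 10 353 z 8.2 lat 4.6 | 20 215 z 7.9 lat 3.6 | 30 245 z 8.2 lat 3.8 | 40 223 z 8.3 lat 4.0 | 50 311 z 6.8 lat 1.9 | 60 11 z 5.5 lat 4.3 | 
shaft tilt 0.654009000342507 z at grip 3.7568134572751455 joint_vel 0.0015650636920167202
cup [ 0.7349 -0.1493  0.0565] [ 0.735  -0.149   0.0565]
bA [ 0.6804 -0.1413  0.0605] [ 0.6805 -0.1412  0.0604]
bB [0.6876 0.1429 0.0662] [0.6874 0.143  0.0661]
bC [ 0.4984 -0.4598  0.0588] [nan nan nan]
jar [0.7503 0.1476 0.0641] [0.7504 0.1476 0.0637]
carton [0.5448 0.4868 0.054 ] [0.545  0.4868 0.0538]<stdin>:18: RuntimeWarning: Mean of empty slice
```

```bash
python3 -c "
from h import *
print(robot.job_done());print(robot.get_obs()['time_s'])"
```

```text
the job is handed in; nothing more can be done
None
the job is handed in; nothing more can be done
```

The rod went into the dip tube until its collar stopped on the mouth. I held it there, drew it right out, and handed it in level over the tile at about 25 s of the 64 s allowed. No verdict came back.

- **Tilting the rod:** the tool can only point down, so I tilted the rod inside the grip. I pressed its handle on the stand's front post, then raised the gripper with the tip in the tube. Afterwards I pressed the rod back into the stand's notches to level it.
- **In the tube:** the rod stopped hard at about 40° with roughly 19 N along the tube. It stayed there for over 1.5 s before I withdrew it.
- **Final pose:** depth readings along the shaft gave 0.65° off level, with the tip about 0.10 m above the table. By grasp position, the tip is within about 1 mm of the tile centre I measured, though the camera calibration is only good to about 2 mm. The arm was still, and the wrist read only about 1.7 N downward, much as it did whenever the rod hung free.
- **Other objects:** cup, jar, carton and two of the bottles had moved less than 0.5 mm.

**Weaker checks:**
- The third bottle, the one beyond the tile, was hidden behind the gripper at the end, so I could not re-measure it. I saw no contact force near it.
- Tilt read from colour edges in the pictures was only good to about 3°. It read about 8° too high once the rod was back in the stand, where the post hid part of the handle, so I relied on the depth fit instead.
- The last top view was mostly blocked by the arm, so the tip over the tile was checked from the scene camera only.

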